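# Vacuum packer safety check: prove the stop, hold the lid at its balance point

## Robot

A 7-joint arm with a two-finger parallel gripper is mounted at the origin on a cart in front of the work surface, level with it; the furniture and walls round the work are solid. World frame = base frame: x ahead of the robot, y to its left, z up, the work surface at z = 0. Lengths are in m, angles in rad, forces in N, time in s.
With the tool pointing down it reaches from about 0.35 to 0.9 m from the base axis. Payload 7.2 kg.
Tool frame: the origin (TCP) lies midway between the tips of the shut fingers; the grasp point (between the pads) lies 19 mm behind it; z points along the fingers, y is the line along which they close (so a half turn about z gives the same grasp; the last joint's range is limited). The gripper opens to 85 mm and grips with 20 to 120 N. Pads are 22 mm wide; open, the fingers measure 114 mm over their backs; the gripper's body (76 mm by 85 mm) begins 54 mm behind the grasp point. The pads swing forward as they close: fully open they stand 13 mm farther back than shut.
Start: joints at [1.137, 0.411, -0.013, 1.596, 0.006, 1.134, -0.082], TCP at [0.224, -0.584, 0.231] pointing down, gripper open.
Joint ranges: [-2.95, 2.95], [-0.29, 1.99], [-1.47, 1.44], [0.14, 2.54], [-1.03, 4.17], [0.13, 1.85], [-2.86, 2.86]. Speed limits (rad/s): [2.39, 2.39, 3.01, 3.01, 3.14, 3.14, 3.14].

## Interface

Orientations are given as a unit quaternion [w, x, y, z].
In Python, from station import arm gives the robot as it stands.
- The arm moves only by the shell command python3 -m pendant 'ROWS' [OPENING] [FORCE]. ROWS is text: rows parted by semicolons, each of 6 numbers parted by spaces: the shift along the tool's x, y, z in cm, then the turn, a rotation vector about the tool's x, y, z in degrees. A call has exactly 5 rows; each row shifts and turns the commanded pose from where the row before left it, along the tool's axes as they then stand; what a row does not reach is not made up. A row lasts 1/12 s, in which the tool goes at most 41.7 mm and 7.16 degrees, less where a joint would pass 70% of its speed; a pose out of reach is approached as far as the arm can. A call is refused whole if a number of a shift passes 4.17 or a number of a turn 7.16, either way. A call with a gripper value outside its range is refused whole. OPENING is the opening, from -1 (shut) to 1 (fully open), set as the call begins (- or left out, the last holds). The fingers move at their own pace and stop on an object; FORCE is the grip in N (left out, the last holds). Time passes only in rows, so rows that do not move let the fingers close, or fill a call up. It gives the time, the measured TCP pose, the force, the opening and the grip force at its end, in the units of the state.
- arm.get_state(): the state, without advancing time (a new reading comes with each control period).
- arm.camera(name): name is "side" or "top" or "wrist"; returns (picture, depth): 420x560x3 uint8, blue, green, red; 420x560 float32, m along the optical axis (not along the pixel's ray), 0 where there is no reading.
- arm.camera_info(name): a dict with "vfov" (degrees; the focal length in pixels is half the picture's height over the tangent of half this angle, whatever the lens; pixels are square), "cx", "cy" (the principal point, pixels), "k1" (the pictures are not rectified: a ray, as slopes to the right and down, at radius r is drawn at 1 + k1 r^2 times it, then the intrinsics apply), "camera_from_world" (4x4, takes a point from world to camera coordinates). Camera axes: x right, y down, z forward; pixel columns grow to the right and rows downward; lengths in m; the calibration is good to about 2 mm. A picture is of the moment at which its call begins: read the wrist's pose just before it. camera_info takes no time and is no camera call; for the wrist camera it gives the pose at the moment of the call.
- arm.sign_off(): hands the job in; it is judged then, once.
The state is a dict: "time_s": time; "q": joint angles; "joint_velocities": joint speeds; "joint_torque": joint torques, N m; "position": TCP position; "orientation": TCP orientation; "wrist_force": force on the tool from outside, world axes, zero at the start; "moment": the same for the moment, N m; "finger_gap": finger opening in m; "grasp_force": force on a finger pad.
Only numpy, scipy, OpenCV 4.12 (cv2) and the standard library are available. Lean on these libraries where they do the work, as an engineer would, in place of code of your own. Each camera call takes 0.05 s, during which the arm holds its last target. There are 200 camera calls.

## Task

Do the start-of-shift safety check on the bench vacuum packer: before anyone opens it, prove its emergency stop by pushing the red mushroom head down until it latches, then twist the head clockwise to release it and let go, so that it is fully up again. Then lift the clear lid by its blue bar to its balance point, standing straight up over its hinge, because it has no stay and drops shut on one side of that point and falls over the back on the other. Never let it do either, leave the other things on the bench where they are, and finish while still holding the lid there, quite still, so that I can try the start key against the lid switch.

Things in the scene. Friction and masses are not known exactly. Their poses are not given: they have to be found in the camera images.
- packer: bench chamber vacuum packer, fixed: brushed metal body 210 mm deep (x), 260 mm wide (y), 82 mm high, with a control panel on its front. Origin on the bench; the body reaches from 90 mm in front of the origin (-x, its front, towards the robot) to 120 mm behind it and 130 mm to either side; z up
- lid_bar (a point): middle of the lid's blue handle bar, on the bar's axis: a round bar 13 mm thick that runs along the packer's y, free for 135 mm between two 10 mm metal arms. Its axis lies 50 mm clear of the lid's front edge (so a finger fits between bar and lid) and 222 mm from the hinge axis. Shut, it is 92 mm above the bench and 55 mm in front of the packer's front face; with the lid upright it is 314 mm above the bench, straight over the hinge. The point turns with the lid
- lid_hinge (a point): middle of the lid's hinge axis, which runs along the packer's y, 85 mm behind the packer's origin and 92 mm above the bench
- lid (a joint): swing of the clear lid (0.5 kg or so, 246 mm wide, 12 mm thick, front strip 16 mm thick) about its hinge: 0 shut and level, growing as its front rises; 1.571 (pi/2) standing upright, which is its balance point; 2.2 lying over the back. The hinge is nearly free of friction and has no stay
- stop_box: emergency stop box, fixed: grey box with yellow top, 72 x 72 mm and 50 mm high, standing on the bench at the packer's right (-y) side. Origin at the centre of its underside, z up
- stop_top (a point): centre of the top of the red mushroom head of the stop, 87 mm above the bench when up and 81 mm when latched down. The head is round, 39 mm across, and its upright gripping rim lies 8 to 17 mm below this point; below the head is a black collar 31 mm across
- stop (a joint): how far the mushroom head is pushed in (m): 0 up, 0.0065 fully down. It snaps: 10 to 18 N carries it past half way, and it stays latched down when let go. Twisting the head clockwise withdraws the latch, and a 3 N spring lifts the head back to 0 by itself (if the head is gripped, only when it is let go)
- stop_head (a joint): twist of the mushroom head (rad), growing clockwise as seen from above, against a spring (0.05 to 0.12 N m) that turns it back to near 0 (within 0.15) when let go; stop at 1.2. When latched, a twist of 0.6 to 1 releases it. It wobbles by about 0.2 as the head snaps down or up
- label_roll: bystander: roll of white labels, 84 mm across, 62 mm high, at the right of the stop box
- stapler: bystander: blue stapler, 134 mm long, at the back right
- tape_measure: bystander: yellow tape measure, 67 mm high, at the left
- screwdriver: bystander: red screwdriver, 211 mm long, at the left
- marker_red: bystander: red and white marker, 141 mm long, at the right
- scissors: bystander: blue-handled scissors, 199 mm long, front right

How it is judged:
By the outcome, as a careful person would: the job done as asked, in the order asked, and still so for the second after the job is handed in, while the arm keeps its last pose, push and grip.
It also fails if it takes over 69 s, if anything falls off the work surface, if the arm or the gripper's body presses on something with over 40 N, if the wrist force passes 120 N, or if a joint passes its speed limit or range.

## Working session

There is one attempt and no reset: what is moved stays moved. The work goes in short steps, Python scripts to look and compute and a shell command to move; the robot and the scene stay as the last step left them, time stands still between calls to the robot, and variables do not carry over. Pictures are saved under pics/ and viewed, at most 10 in all, crops included, and the job is handed in when it is done.

```bash
ls; mkdir -p pics; cat > h.py <<'E'
import numpy as np, cv2
from station import arm
def cam(n):
    i=arm.camera_info(n); p,d=arm.camera(n); return p,d,i
def rays(i,u,v,shape=(420,560)):
    f=shape[0]/2/np.tan(np.radians(i["vfov"])/2)
    x=(np.asarray(u,float)-i["cx"])/f; y=(np.asarray(v,float)-i["cy"])/f
    a,b=x.copy(),y.copy()
    for _ in range(20):
        s=1+i["k1"]*(a*a+b*b); a,b=x/s,y/s
    return a,b
def pts(i,d):
    v,u=np.mgrid[0:d.shape[0],0:d.shape[1]]
    a,b=rays(i,u,v); P=np.stack([a*d,b*d,d,np.ones_like(d)],-1)
    return (P@np.linalg.inv(np.array(i["camera_from_world"])).T)[...,:3]
def plane(i,u,v,z):
    T=np.linalg.inv(np.array(i["camera_from_world"])); a,b=rays(i,u,v)
    D=np.stack([a,b,np.ones_like(a)],-1)@T[:3,:3].T; o=T[:3,3]
    return o+D*((z-o[2])/D[...,2])[...,None]
E
python3 - <<'E'
from h import *
for n in("top","side"):
    p,d,i=cam(n); cv2.imwrite(f"pics/{n}0.png",p); np.savez(f"pics/{n}0.npz",p=p,d=d)
    P=pts(i,d); hsv=cv2.cvtColor(p,cv2.COLOR_BGR2HSV)
    print(n,{k:(np.round(v,3).tolist() if k=="camera_from_world" else v) for k,v in i.items()})
    H,S,V=cv2.split(hsv)
    for nm,m in dict(red=((H<8)|(H>172))&(S>130)&(V>70),yel=(H>18)&(H<35)&(S>120)&(V>90),blue=(H>95)&(H<130)&(S>110)&(V>60)).items():
        c,l,st,ce=cv2.connectedComponentsWithStats(m.astype(np.uint8))
        for k in range(1,c):
            if st[k,4]>60:
                q=P[(l==k)&(d>0)]; print(nm,st[k].tolist(),np.round(np.median(q,0),3),np.round(np.percentile(q,[3,97],axis=0),3).tolist())
print(arm.get_state())
E
```

```text
pics
top {'vfov': 46.49886859079883, 'cx': 276.51048075650164, 'cy': 207.51823202503394, 'k1': 0.04058102978191798, 'camera_from_world': [[-0.014, -0.997, 0.077, -0.015], [-0.988, 0.002, -0.151, 0.588], [0.151, -0.078, -0.985, 1.405], [0.0, 0.0, 0.0, 1.0]]}
red [212, 2, 15, 6, 71] [0.931 0.131 0.538] [[0.926, 0.119, 0.53], [0.936, 0.145, 0.542]]
red [449, 180, 31, 25, 438] [ 0.635 -0.597  0.063] [[0.604, -0.63, -0.001], [0.663, -0.569, 0.069]]
red [300, 191, 13, 13, 127] [ 0.613 -0.103  0.083] [[0.598, -0.121, 0.075], [0.631, -0.087, 0.09]]
red [405, 208, 8, 13, 64] [ 0.571 -0.429  0.015] [[0.554, -0.44, 0.004], [0.589, -0.421, 0.022]]
red [81, 220, 32, 20, 276] [0.53  0.504 0.023] [[0.506, 0.464, 0.013], [0.553, 0.542, 0.031]]
yel [291, 186, 28, 27, 411] [ 0.608 -0.099  0.049] [[0.58, -0.14, 0.042], [0.65, -0.069, 0.055]]
yel [439, 245, 31, 31, 629] [ 0.43  -0.557  0.029] [[0.391, -0.596, 0.022], [0.468, -0.519, 0.035]]
yel [114, 256, 26, 17, 257] [0.426 0.412 0.059] [[0.408, 0.379, 0.035], [0.447, 0.44, 0.067]]
blue [336, 152, 35, 21, 87] [ 0.736 -0.267  0.01 ] [[0.708, -0.315, 0.0
[... 2660 characters left out ...]
679363,  0.41181754, -0.01270932,  1.59693235,  0.00561137,
        1.13431629, -0.08220418]), 'joint_velocities': array([-0.00040499, -0.00130187,  0.00129145, -0.00298119, -0.00053325,
        0.00117516, -0.0008533 ]), 'joint_torque': array([ 3.74609910e-03, -6.01828909e+01,  6.84975330e-01, -3.00090122e+01,
        1.40603405e-02,  6.44959728e-03, -1.83121290e-05]), 'position': array([ 0.22336605, -0.58325563,  0.23055013]), 'orientation': array([-6.94488854e-04,  9.83317850e-01,  1.81894169e-01, -1.85834424e-04]), 'wrist_force': array([-0.66099952,  0.22246786,  1.31525248]), 'moment': array([-0.02310639, -0.00108806, -0.04585944]), 'grasp_force': 0.0, 'finger_gap': 0.08562183791697489}
```

View pics/top0.png

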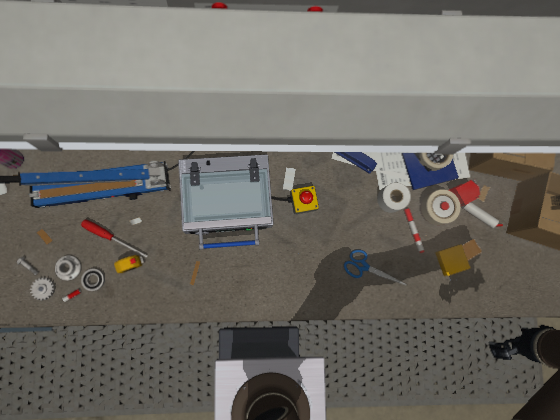

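View pics/side0.png

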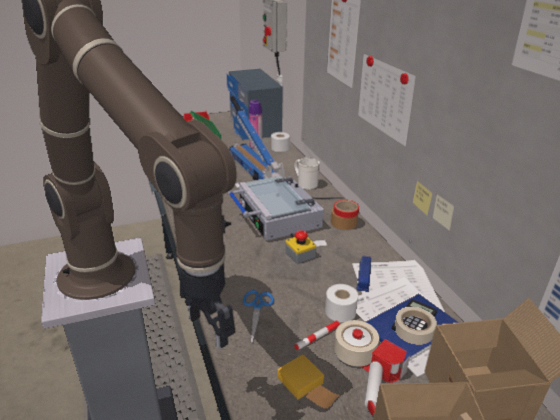

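The top view shows the packer at about pixel (227,195), its blue bar at (230,244), and the stop at (306,198). A shelf or wall structure overhangs the back, above row 150. In the side view the stop is at (300,240) and the bar at (238,203). Next I measure precisely.

```bash
python3 - <<'E'
from h import *
B={}
for n in("top","side"):
    z=np.load(f"pics/{n}0.npz"); p,d=z["p"],z["d"]; i=arm.camera_info(n); P=pts(i,d)
    H,S,V=cv2.split(cv2.cvtColor(p,cv2.COLOR_BGR2HSV))
    red=((H<8)|(H>172))&(S>130)&(V>70); blue=(H>95)&(H<130)&(S>110)&(V>60); yel=(H>18)&(H<35)&(S>120)&(V>60)
    def box(m,x0,x1,y0,y1,z0,z1): return m&(d>0)&(P[...,0]>x0)&(P[...,0]<x1)&(P[...,1]>y0)&(P[...,1]<y1)&(P[...,2]>z0)&(P[...,2]<z1)
    m=box(red,.57,.66,-.16,-.05,.05,.11); v,u=np.nonzero(m)
    q=plane(i,u,v,.079); (c,r)=cv2.minEnclosingCircle(q[:,:2].astype(np.float32)); print(n,"head",c,r,q.mean(0))
    m=box(blue,.44,.52,.03,.22,.07,.13); v,u=np.nonzero(m); q=plane(i,u,v,.092)
    l=cv2.fitLine(q[:,:2].astype(np.float32),cv2.DIST_HUBER,0,.001,.001).ravel(); print("bar",l,q[:,1].min(),q[:,1].max(),q.mean(0))
    q=P[m]; q3=q.mean(0); w=np.linalg.svd(q-q3)[2][0]; print(" depth bar",q3,w)
    m=box(yel,.55,.68,-.17,-.04,.035,.065); v,u=np.nonzero(m); q=plane(i,u,v,.05); print("box",cv2.minAreaRect(q[:,:2].astype(np.float32)))
    # packer body contour: height > .07
    m=box(np.ones_like(red),.48,.78,-.05,.28,.075,.105); q=P[m]; print("body",np.percentile(q,[0.5,99.5],axis=0).round(3).tolist(), cv2.minAreaRect(q[:,:2].astype(np.float32)))
    m=(d>0)&(P[...,2]>.25)&(P[...,1]>-.5)&(P[...,1]<.6)&(P[...,0]>.55); q=P[m]
    if len(q): print("overhead",np.percentile(q,[.2,5,50,95,99.8],axis=0).round(3).tolist())
z=np.load("pics/top0.npz");P=pts(arm.camera_info("top"),z["d"])
for c in(227,300):
    for r in range(70,200,8): print(c,r,P[r,c].round(3))
z=np.load("pics/side0.npz")["p"]; cv2.imwrite("pics/c1.png",cv2.resize(z[160:270,210:350],None,fx=5,fy=5,interpolation=2))
E
```

```text
top head (0.6141155958175659, -0.10412372648715973) 0.019201621413230896 [ 0.61410163 -0.10393691  0.079     ]
bar [ 0.06311601 -0.9980062   0.47775126  0.12109217] 0.04896431539525883 0.19178896769572223 [0.47775126 0.12109217 0.092     ]
 depth bar [0.47739984 0.1209964  0.09649128] [-0.06342927  0.9979769   0.00433889]
box ((0.6140250563621521, -0.10374482721090317), (0.07239478826522827, 0.07216791808605194), 9.784659385681152)
body [[0.482, -0.001, 0.076], [0.736, 0.26, 0.104]] ((0.6054754257202148, 0.12795984745025635), (0.2582090198993683, 0.2599432170391083), 3.7073235511779785)
overhead [[0.55, -0.494, 0.515], [0.551, -0.346, 0.527], [0.565, 0.039, 1.131], [0.938, 0.249, 1.132], [0.94, 0.425, 1.133]]
side head (0.6115114688873291, -0.11137705296278) 0.026359912008047104 [ 0.61164036 -0.11060545  0.079     ]
bar [ 0.06279597 -0.9980264   0.47718683  0.1268773 ] 0.0579908584370481 0.20072881326880165 [0.47718683 0.1268773  0.092     ]
 depth bar [0.47396312 0.11462959 0.09931959] [ 0.06662747 -0.99777241  0.00331743]
box ((0.6119259595870972, -0.1116228699684143), (0.077067099
[... 595 characters left out ...]
6 0.102 1.078]
227 150 [0.486 0.103 1.05 ]
227 158 [0.729 0.125 0.081]
227 166 [0.706 0.126 0.08 ]
227 174 [0.678 0.125 0.095]
227 182 [0.655 0.125 0.094]
227 190 [0.631 0.125 0.099]
227 198 [0.608 0.125 0.099]
300 70 [0.526 0.047 1.131]
300 78 [0.52  0.047 1.132]
300 86 [0.513 0.047 1.131]
300 94 [0.508 0.047 1.131]
300 102 [0.504 0.046 1.122]
300 110 [0.5   0.046 1.117]
300 118 [0.497 0.045 1.108]
300 126 [0.493 0.044 1.1  ]
300 134 [0.488 0.043 1.094]
300 142 [0.486 0.041 1.078]
300 150 [0.485 0.039 1.058]
300 158 [ 0.752 -0.099 -0.001]
300 166 [ 0.727 -0.099 -0.006]
300 174 [ 0.699 -0.098  0.005]
300 182 [ 0.675 -0.098 -0.   ]
300 190 [ 0.641 -0.091  0.047]
300 198 [ 0.611 -0.087  0.077]
```

View pics/c1.png

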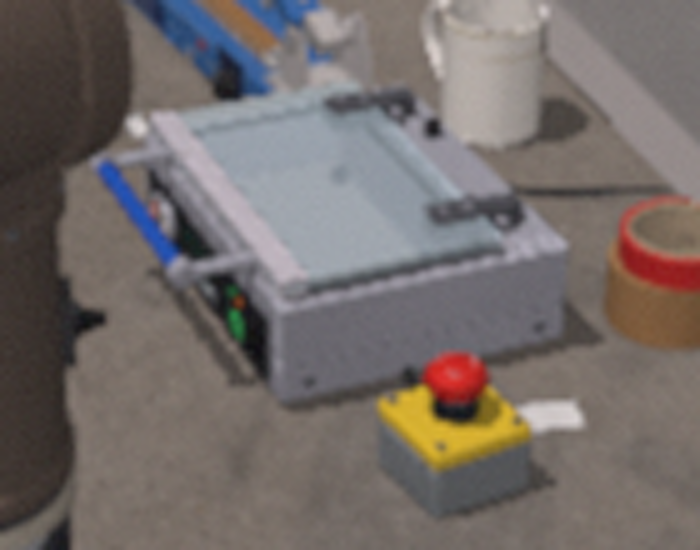

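The crop confirms it: the bar is free at the front left, the stop head is up at crop pixel (455,375), and the lid is shut. The beam over the bench is above 1 m, so it is clear of the work. Now I move over the stop.

```bash
R='2.7 -1.53 .2 0 0 0;2.7 -1.53 .2 0 0 0;2.7 -1.53 .2 0 0 0;2.7 -1.53 .2 0 0 0;2.7 -1.53 .2 0 0 0'; 
python3 -m pendant '2.7 -1.53 .2 0 0 0;2.7 -1.53 .2 0 0 0;2.7 -1.53 .2 0 0 0;2.7 -1.53 .2 0 0 0;2.7 -1.53 .2 0 0 0' -1 30
python3 -m pendant '2.7 -1.53 .2 0 0 0;2.7 -1.53 .2 0 0 0;2.7 -1.53 .2 0 0 0;2.7 -1.53 .2 0 0 0;2.7 -1.53 .2 0 0 0'
python3 -m pendant '2.7 -1.53 .2 0 0 0;2.7 -1.53 .2 0 0 0;2.7 -1.53 .2 0 0 0;2.7 -1.53 .2 0 0 0;2.7 -1.53 .2 0 0 0'
python3 -m pendant '2.7 -1.53 .2 0 0 0;2.7 -1.53 .2 0 0 0;2.7 -1.53 .2 0 0 0;2.7 -1.53 .2 0 0 0;0 0 0 0 0 0'
```

```text
time_s: 0.52
position: [0.3228, -0.4625, 0.2208]
orientation: [-0.0, 0.983, 0.182, -0.0]
wrist_force: [-0.5, -1.0, -0.1]
finger_gap: 0.0256
grasp_force: 0.0
time_s: 0.93
position: [0.4215, -0.3428, 0.211]
orientation: [-0.0, 0.983, 0.182, -0.0]
wrist_force: [1.0, -0.3, 0.5]
finger_gap: -0.0004
grasp_force: 0.0
time_s: 1.35
position: [0.5202, -0.2231, 0.2009]
orientation: [-0.0, 0.983, 0.182, -0.0]
wrist_force: [1.0, -0.5, -0.0]
finger_gap: 0.0002
grasp_force: 0.0
time_s: 1.77
position: [0.6016, -0.1212, 0.1924]
orientation: [-0.002, 0.983, 0.186, 0.001]
wrist_force: [-0.5, 0.5, 0.1]
finger_gap: -0.0001
grasp_force: 0.0
```

```bash
cat > m.py <<'E'
from h import *
def head(name,tag,z=.083):
    s=arm.get_state(); p,d,i=cam(name); cv2.imwrite(f"pics/{tag}.png",p); P=pts(i,d)
    H,S,V=cv2.split(cv2.cvtColor(p,cv2.COLOR_BGR2HSV)); m=((H<8)|(H>172))&(S>130)&(V>60)
    m&=(abs(P[...,0]-.614)<.06)&(abs(P[...,1]+.104)<.06)&(P[...,2]>.03)&(P[...,2]<.12)
    v,u=np.nonzero(m); print(name,"n",len(u))
    if len(u)>20:
        print("depth top z pct",np.percentile(P[m][:,2],[50,80,90,97]).round(4))
        q=plane(i,u,v,z); c,r=cv2.minEnclosingCircle(q[:,:2].astype(np.float32)); print("circle",np.round(c,4),round(r,4),"bbox",u.min(),u.max(),v.min(),v.max())
    print(s["position"].round(4),s["orientation"].round(4),s["q"].round(2),s["wrist_force"].round(1))
    return p,d,i,P
E
python3 -c "
from m import *
p,d,i,P=head('wrist','w1',.079)
H,S,V=cv2.split(cv2.cvtColor(p,cv2.COLOR_BGR2HSV)); yel=(H>18)&(H<35)&(S>120)&(V>60); v,u=np.nonzero(yel); print(cv2.minAreaRect(plane(i,u,v,.05)[:,:2].astype(np.float32)))
head('top','t1',.079)"
```

```text
wrist n 2217
depth top z pct [0.0843 0.086  0.0866 0.0873]
circle [ 0.6151 -0.1072] 0.0204 bbox 239 295 155 211
[ 0.6016 -0.1212  0.1924] [-2.000e-03  9.826e-01  1.858e-01  8.000e-04] [ 0.3   0.44 -0.24  1.66  0.11  1.06 -1.17] [-0.5  0.5  0.1]
((0.615583062171936, -0.10681593418121338), (0.07109638303518295, 0.07083021849393845), 10.042566299438477)
top n 34
depth top z pct [0.0802 0.0828 0.0834 0.0845]
circle [ 0.6111 -0.1026] 0.0184 bbox 300 311 195 203
[ 0.6    -0.1243  0.1924] [-0.0012  0.9828  0.1848 -0.    ] [ 0.3   0.44 -0.24  1.66  0.11  1.06 -1.17] [-0.  -0.  -0.3]
```

View pics/w1.png

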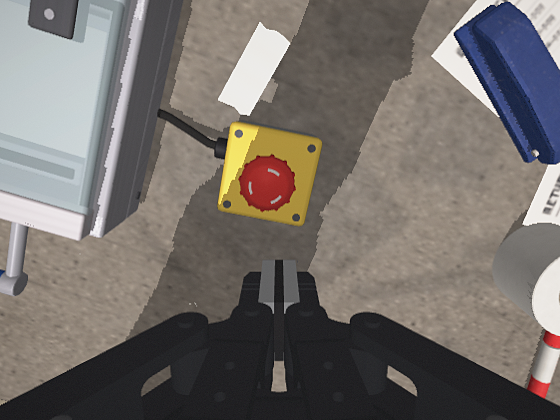

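The wrist view shows the red head at (267,183), still up at a height of about 87 mm. I centre over it and pre-turn the tool anticlockwise for wrist range.

```bash
python3 -m pendant '2.05 -1.27 1 0 0 0;0 0 1 0 0 -7;0 0 1 0 0 -7;0 0 1 0 0 -7;0 0 0 0 0 -7'
python3 -m pendant '0 0 0 0 0 0;0 0 0 0 0 0;0 0 0 0 0 0;0 0 0 0 0 0;0 0 0 0 0 0'
python3 -c "
from m import *
head('wrist','w2',.079)"
```

```text
time_s: 2.28
position: [0.6111, -0.1113, 0.151]
orientation: [-0.001, 0.909, 0.416, -0.002]
wrist_force: [-1.5, 0.1, -0.8]
finger_gap: -0.0003
grasp_force: 0.0
time_s: 2.7
position: [0.6133, -0.1097, 0.1537]
orientation: [0.0, 0.911, 0.413, 0.0]
wrist_force: [0.1, 0.3, 0.1]
finger_gap: -0.0001
grasp_force: 0.0
wrist n 2908
depth top z pct [0.0841 0.0859 0.0865 0.0871]
circle [ 0.6153 -0.106 ] 0.0207 bbox 244 309 185 249
[ 0.6133 -0.1097  0.1537] [3.000e-04 9.105e-01 4.134e-01 2.000e-04] [ 0.34  0.51 -0.34  1.67  0.19  1.   -0.78] [0.1 0.3 0.1]
```

```bash
python3 -m pendant '.4 -.1 2 0 0 0;0 0 2 0 0 0;0 0 1.5 0 0 0;0 0 .5 0 0 0;0 0 0 0 0 0'
python3 -m pendant '0 0 .2 0 0 0;0 0 .2 0 0 0;0 0 .1 0 0 0;0 0 .1 0 0 0;0 0 0 0 0 0'
```

```text
time_s: 3.17
position: [0.6142, -0.1056, 0.092]
orientation: [-0.001, 0.91, 0.414, -0.001]
wrist_force: [-0.1, 0.1, -0.0]
finger_gap: 0.0001
grasp_force: 0.0
time_s: 3.58
position: [0.6153, -0.1059, 0.0876]
orientation: [0.0, 0.91, 0.414, 0.0]
wrist_force: [0.4, -0.6, -0.2]
finger_gap: -0.0001
grasp_force: 0.0
```

```bash
python3 -m pendant '0 0 .1 0 0 0;0 0 .1 0 0 0;0 0 .1 0 0 0;0 0 .1 0 0 0;0 0 0 0 0 0'
python3 -m pendant '0 0 .1 0 0 0;0 0 .1 0 0 0;0 0 .1 0 0 0;0 0 0 0 0 0;0 0 0 0 0 0'
```

```text
time_s: 4.0
position: [0.6157, -0.1059, 0.0853]
orientation: [0.001, 0.91, 0.414, 0.001]
wrist_force: [-1.8, -0.1, 10.3]
finger_gap: -0.0002
grasp_force: 4.7
time_s: 4.42
position: [0.6155, -0.1059, 0.0809]
orientation: [0.0, 0.91, 0.414, 0.0]
wrist_force: [-0.6, -0.1, 3.5]
finger_gap: 0.0003
grasp_force: 2.1
```

```bash
python3 -m pendant '0 0 .1 0 0 0;0 0 .1 0 0 0;0 0 .1 0 0 0;0 0 0 0 0 0;0 0 0 0 0 0'
python3 -m pendant '0 0 -1 0 0 0;0 0 -2 0 0 0;0 0 -2 0 0 0;0 0 -1 0 0 0;0 0 0 0 0 0' 1 40
python3 -m pendant '0 0 0 0 0 0;0 0 0 0 0 0;0 0 0 0 0 0;0 0 0 0 0 0;0 0 0 0 0 0'
python3 -c "
from m import *
head('wrist','w3',.073)"
```

```text
time_s: 4.83
position: [0.6159, -0.1059, 0.0805]
orientation: [0.001, 0.91, 0.414, 0.001]
wrist_force: [-7.1, 0.7, 24.8]
finger_gap: -0.0002
grasp_force: 12.3
time_s: 5.25
position: [0.6166, -0.1059, 0.1397]
orientation: [0.001, 0.91, 0.414, 0.002]
wrist_force: [-0.5, 0.3, 0.5]
finger_gap: 0.0606
grasp_force: 0.0
time_s: 5.67
position: [0.6147, -0.1058, 0.1364]
orientation: [-0.0, 0.91, 0.414, -0.001]
wrist_force: [-0.3, -0.3, -0.1]
finger_gap: 0.0855
grasp_force: 0.0
wrist n 3161
depth top z pct [0.0776 0.0794 0.08   0.0806]
circle [ 0.6157 -0.1059] 0.0208 bbox 245 313 195 262
[ 0.6147 -0.1058  0.1364] [-4.000e-04  9.101e-01  4.144e-01 -6.000e-04] [ 0.34  0.53 -0.34  1.68  0.2   0.97 -0.79] [-0.3 -0.3 -0.1]
```

Latched: the head top is at 80.6 mm. Now I lower the open gripper and grip the rim.

```bash
python3 -m pendant '0.05 0 2 0 0 0;0 0 2.5 0 0 0;0 0 2 0 0 0;0 0 1.5 0 0 0;0 0 .7 0 0 0'
python3 -m pendant '0 0 0 0 0 0;0 0 0 0 0 0;0 0 0 0 0 0;0 0 0 0 0 0;0 0 0 0 0 0' -1 40
```

```text
time_s: 6.13
position: [0.614, -0.1053, 0.0477]
orientation: [-0.001, 0.91, 0.414, -0.001]
wrist_force: [-0.3, 0.4, -0.4]
finger_gap: 0.0851
grasp_force: 0.0
time_s: 6.55
position: [0.6159, -0.1052, 0.0519]
orientation: [0.0, 0.91, 0.414, 0.001]
wrist_force: [-2.9, 1.1, 3.8]
finger_gap: 0.037
grasp_force: 39.6
```

```bash
python3 -m pendant '0 0 0 0 0 7;0 0 0 0 0 7;0 0 0 0 0 7;0 0 0 0 0 7;0 0 0 0 0 7'
python3 -m pendant '0 0 0 0 0 7;0 0 0 0 0 7;0 0 0 0 0 7;0 0 0 0 0 6;0 0 0 0 0 0'
python3 -m pendant '0 0 0 0 0 0;0 0 0 0 0 0;0 0 0 0 0 0;0 0 0 0 0 0;0 0 0 0 0 0'
python3 -c "
from m import *
s=arm.get_state();print(s['moment'],s['q'],s['wrist_force'])
p,d,i,P=head('wrist','w4')"
```

```text
time_s: 6.97
position: [0.6166, -0.1063, 0.0521]
orientation: [0.001, 0.993, 0.118, 0.001]
wrist_force: [0.1, -2.3, 3.8]
finger_gap: 0.0366
grasp_force: 39.6
time_s: 7.38
position: [0.6165, -0.1072, 0.0521]
orientation: [0.001, 0.993, -0.117, 0.002]
wrist_force: [-0.6, -5.3, 5.5]
finger_gap: 0.0369
grasp_force: 39.9
time_s: 7.8
position: [0.6165, -0.1072, 0.0519]
orientation: [0.001, 0.994, -0.113, 0.002]
wrist_force: [-0.8, -4.9, 7.5]
finger_gap: 0.037
grasp_force: 40.0
[-1.16254401  0.1404755   0.11172996] [ 0.12061719  0.605486   -0.03733585  1.75132318  0.03234683  0.78227958
 -1.72930349] [-0.82377106 -4.94846686  7.45102412]
wrist n 7852
depth top z pct [0.0774 0.0793 0.0799 0.0805]
circle [ 0.6227 -0.109 ] 0.0195 bbox 228 329 252 354
[ 0.6165 -0.1072  0.0519] [ 7.000e-04  9.936e-01 -1.125e-01  1.600e-03] [ 0.12  0.61 -0.04  1.75  0.03  0.78 -1.73] [-0.8 -4.9  7.5]
```

View pics/w4.png

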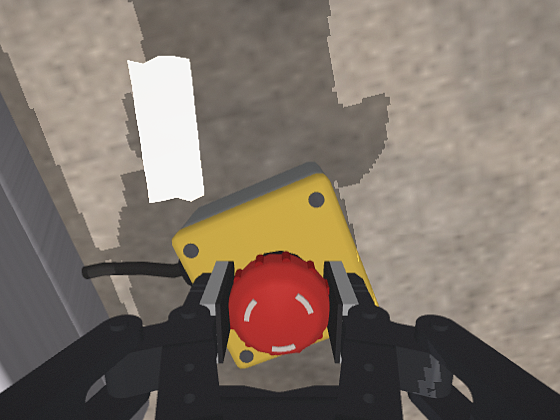

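The wrist view shows the head at (280,303) held between both pads, with the tool turned 1.08 rad and 0.11 N m on it. I let go and rise.

```bash
python3 -m pendant '0 0 0 0 0 0;0 0 0 0 0 0;0 0 0 0 0 0;0 0 0 0 0 0;0 0 0 0 0 0' 1 40
python3 -m pendant '0 0 -2 0 0 0;0 0 -2.5 0 0 0;0 0 -2.5 0 0 0;0 0 -2 0 0 0;0 0 0 0 0 0'
python3 -m pendant '0 0 0 0 0 0;0 0 0 0 0 0;0 0 0 0 0 0;0 0 0 0 0 0;0 0 0 0 0 0'
python3 -c "
from m import *
p,d,i,P=head('wrist','w5',.079)"
```

```text
time_s: 8.27
position: [0.6153, -0.1049, 0.0501]
orientation: [-0.0, 0.994, -0.113, -0.0]
wrist_force: [-0.0, 0.4, -0.4]
finger_gap: 0.0858
grasp_force: 0.0
time_s: 8.68
position: [0.6179, -0.1055, 0.1449]
orientation: [-0.0, 0.994, -0.113, 0.003]
wrist_force: [1.2, 1.4, 0.7]
finger_gap: 0.0851
grasp_force: 0.0
time_s: 9.1
position: [0.6149, -0.1053, 0.1393]
orientation: [0.0, 0.994, -0.113, -0.001]
wrist_force: [0.8, -0.1, -0.0]
finger_gap: 0.0857
grasp_force: 0.0
wrist n 3285
depth top z pct [0.0841 0.0859 0.0865 0.0871]
circle [ 0.6158 -0.1076] 0.0209 bbox 246 316 196 263
[ 0.6149 -0.1053  0.1393] [ 0.000e+00  9.935e-01 -1.135e-01 -9.000e-04] [ 0.12  0.5  -0.04  1.69  0.02  0.95 -1.73] [ 0.8 -0.1 -0. ]
```

View pics/w5.png

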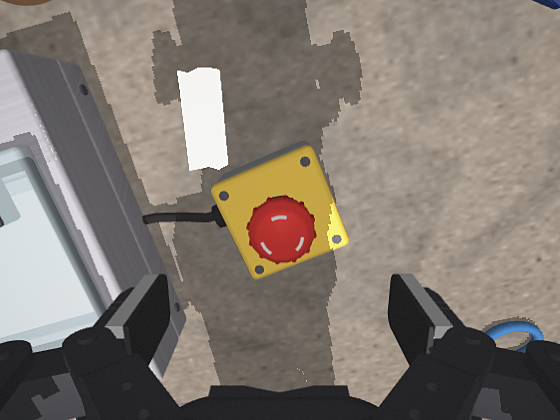

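The head is at (281,229), fully up at 87.1 mm. Next I go over the bar and turn the tool across it.

```bash
python3 -m pendant '-1.5 -1.5 -1.5 0 0 0;-2.3 -2.37 -1 0 0 0;-2.3 -2.37 -1 0 0 0;-2.3 -2.37 -.5 0 0 0;-2.3 -2.37 0 0 0 0' 
python3 -m pendant '-2.3 -2.37 0 0 0 0;-2.3 -2.37 0 0 0 0;-2.3 -2.37 0 0 0 0;-.8 -.87 0 0 0 0;0 0 0 0 0 -7.1'
python3 -m pendant '0 0 0 0 0 -7.1;0 0 0 0 0 -7.1;0 0 0 0 0 -7.1;0 0 0 0 0 -7.1;0 0 0 0 0 -7.1'
python3 -m pendant '0 0 0 0 0 -7.1;0 0 0 0 0 -7.1;0 0 0 0 0 -7.1;0 0 0 0 0 -7.1;0 0 0 0 0 -7.1'
python3 -m pendant '0 0 0 0 0 -7.1;0 0 0 0 0 -7.1;0 0 0 0 0 -7.1;0 0 0 0 0 -7.1;0 0 0 0 0 0'
python3 -m pendant '0 0 0 0 0 0;0 0 0 0 0 0;0 0 0 0 0 0;0 0 0 0 0 0;0 0 0 0 0 0' 0.1 30
cat > b.py <<'E'
from h import *
def bar(tag):
    s=arm.get_state(); p,d,i=cam("wrist"); cv2.imwrite(f"pics/{tag}.png",p); P=pts(i,d)
    H,S,V=cv2.split(cv2.cvtColor(p,cv2.COLOR_BGR2HSV)); m=(H>95)&(H<130)&(S>110)&(V>50)&(P[...,2]>.06)&(P[...,2]<.13)
    v,u=np.nonzero(m); q=plane(i,u,v,.092)
    l=cv2.fitLine(q[:,:2].astype(np.float32),cv2.DIST_HUBER,0,.001,.001).ravel()
    print(len(u),"bar",l.round(4),"ends y",q[:,1].min(),q[:,1].max(),"zmax",np.percentile(P[m][:,2],95))
    c=l[2:]; y=.5*(q[:,1].min()+q[:,1].max()); c=c+l[:2]*(y-c[1])/l[1]; print("mid",c.round(4))
    R=(lambda w,x,y,z:np.array([[1-2*(y*y+z*z),2*(x*y-z*w),2*(x*z+y*w)],[2*(x*y+z*w),1-2*(x*x+z*z),2*(y*z-x*w)],[2*(x*z-y*w),2*(y*z+x*w),1-2*(x*x+y*y)]]))(*s["orientation"])
    print(s["position"].round(4),"q",s["q"].round(2),"tool y",R[:,1].round(4)); print("delta tool cm",(R.T@(np.array([*c,.092])-s["position"])*100).round(2))
E
python3 -c "from b import *;bar('w6')"
```

```text
time_s: 9.57
position: [0.5357, 0.0268, 0.1813]
orientation: [-0.0, 0.994, -0.114, 0.001]
wrist_force: [0.9, 0.1, -0.1]
finger_gap: 0.0852
grasp_force: 0.0
time_s: 9.98
position: [0.477, 0.1245, 0.1803]
orientation: [-0.001, 0.999, -0.05, -0.0]
wrist_force: [0.8, 0.2, 0.1]
finger_gap: 0.0855
grasp_force: 0.0
time_s: 10.4
position: [0.4788, 0.1208, 0.1801]
orientation: [0.0, 0.966, 0.258, -0.0]
wrist_force: [0.4, 0.5, -0.3]
finger_gap: 0.0854
grasp_force: 0.0
time_s: 10.82
position: [0.4788, 0.1207, 0.1801]
orientation: [-0.0, 0.841, 0.54, -0.0]
wrist_force: [0.2, 0.0, 0.3]
finger_gap: 0.0855
grasp_force: 0.0
time_s: 11.23
position: [0.4789, 0.1207, 0.18]
orientation: [-0.0, 0.683, 0.73, -0.0]
wrist_force: [0.3, 0.2, 0.6]
finger_gap: 0.085
grasp_force: 0.0
time_s: 11.65
position: [0.4789, 0.1209, 0.1803]
orientation: [0.0, 0.686, 0.728, 0.0]
wrist_force: [-0.4, -0.6, 0.0]
finger_gap: 0.0468
grasp_force: 0.0
4217 bar [ 0.0689 -0.9976  0.4768  0.1213] ends y 0.04119680834767564 0.18860510286613727 zmax 0.09849320056612702
mid [0.4772 0.1149]
[0.4789 0.1209 0.1803] q [ 0.04  0.28 -0.45  1.94  0.15  0.95 -0.43] tool y [9.982e-01 5.940e-02 1.000e-04]
delta tool cm [-0.59 -0.21  8.83]
```

View pics/w6.png

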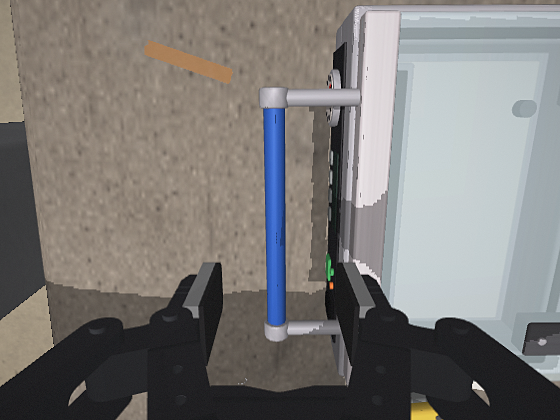

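The bar is at (275,215), vertical between the fingers, both ends visible. I go down and grip it.

```bash
python3 -m pendant '-.2 -.2 2.5 0 0 0;0 0 2.5 0 0 0;0 0 2.5 0 0 0;0 0 2 0 0 0;0 0 1 0 0 0'
python3 -m pendant '0 0 0 0 0 0;0 0 0 0 0 0;0 0 0 0 0 0;0 0 0 0 0 0;0 0 0 0 0 0' -1 25
python3 -m pendant '0 0 0 0 0 0;0 0 0 0 0 0;0 0 0 0 0 0;0 0 0 0 0 0;0 0 0 0 0 0'
python3 -c "
from h import *
s=arm.get_state();print(s['q'].round(2),s['moment'].round(2))
p,d,i=cam('wrist');cv2.imwrite('pics/w7.png',p)"
```

```text
time_s: 12.12
position: [0.4758, 0.1183, 0.0731]
orientation: [-0.001, 0.686, 0.728, -0.001]
wrist_force: [-0.5, -0.1, 0.3]
finger_gap: 0.047
grasp_force: 0.0
time_s: 12.53
position: [0.4769, 0.119, 0.0762]
orientation: [0.0, 0.685, 0.728, 0.0]
wrist_force: [-4.9, 0.3, 4.4]
finger_gap: 0.012
grasp_force: 25.3
time_s: 12.95
position: [0.4769, 0.1189, 0.0762]
orientation: [0.0, 0.685, 0.728, 0.0]
wrist_force: [-6.3, 1.0, 6.1]
finger_gap: 0.0123
grasp_force: 25.5
[-0.01  0.42 -0.41  2.05  0.25  0.72 -0.52] [0.11 1.21 0.03]
```

View pics/w7.png

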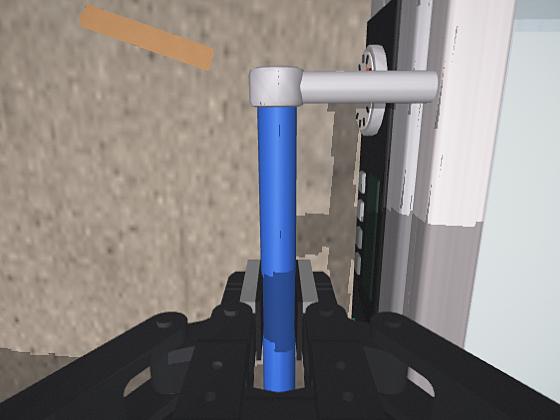

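The wrist view shows both pads on the bar at (278,315), closed on 12 mm, with the arm of the bar clear at row 87. I start the arc in 3° rows and check after 30°.

```bash
python3 -m pendant '0 .03 -1.16 0 0 0;0 .09 -1.16 0 0 0;0 .15 -1.15 0 0 0;0 .21 -1.14 0 0 0;0 .27 -1.13 0 0 0'
python3 -m pendant '0 .33 -1.11 0 0 0;0 .39 -1.1 0 0 0;0 .44 -1.07 0 0 0;0 .5 -1.05 0 0 0;0 .55 -1.02 0 0 0'
```

```text
time_s: 13.42
position: [0.4838, 0.1194, 0.1333]
orientation: [-0.0, 0.685, 0.728, -0.0]
wrist_force: [-3.6, 2.3, -3.4]
finger_gap: 0.0116
grasp_force: 24.4
time_s: 13.83
position: [0.5044, 0.1208, 0.1866]
orientation: [-0.001, 0.685, 0.728, -0.002]
wrist_force: [-8.2, 1.5, 1.1]
finger_gap: 0.012
grasp_force: 24.5
```

```bash
python3 -m pendant '0 .61 -.99 0 0 0;0 .66 -.96 0 0 0;0 .71 -.92 0 0 0;0 .75 -.88 0 0 0;0 .8 -.84 0 0 0'
python3 -m pendant '0 .84 -.8 0 0 0;0 .88 -.75 0 0 0;0 .92 -.71 0 0 0;0 .96 -.66 0 0 0;0 .99 -.61 0 0 0'
```

```text
time_s: 14.25
position: [0.5374, 0.1231, 0.2331]
orientation: [-0.003, 0.685, 0.729, -0.003]
wrist_force: [-22.1, -1.3, 15.4]
finger_gap: 0.0121
grasp_force: 25.4
time_s: 14.67
position: [0.5862, 0.1264, 0.271]
orientation: [-0.0, 0.685, 0.729, -0.0]
wrist_force: [-9.2, 0.2, 11.4]
finger_gap: 0.012
grasp_force: 25.4
```

```bash
python3 -m pendant '0 -.1 -.17 0 0 0;0 .68 -.36 0 0 0;0 .69 -.33 0 0 0;0 .71 -.3 0 0 0;0 .72 -.27 0 0 0'
python3 -m pendant '0 0 0 0 0 0;0 0 0 0 0 0;0 0 0 0 0 0;0 0 0 0 0 0;0 0 0 0 0 0'
python3 -c "
from h import *
s=arm.get_state();print(s['q'].round(2),s['position'],s['wrist_force'].round(1))"
```

```text
time_s: 15.08
position: [0.6144, 0.1283, 0.2842]
orientation: [0.0, 0.685, 0.729, 0.001]
wrist_force: [-6.6, 3.1, 10.7]
finger_gap: 0.0121
grasp_force: 27.2
time_s: 15.5
position: [0.6145, 0.1283, 0.2842]
orientation: [0.0, 0.685, 0.728, 0.001]
wrist_force: [-5.7, 2.8, 10.9]
finger_gap: 0.0119
grasp_force: 27.0
[ 0.02  0.41 -0.42  1.5   0.17  1.26 -0.36] [0.61453997 0.12830106 0.28418726] [-5.7  2.8 10.9]
```

```bash
python3 -m pendant '0 .75 -.4 0 0 0;0 .82 -.28 0 0 0;0 .83 -.25 0 0 0;0 .83 -.22 0 0 0;0 .84 -.18 0 0 0'
python3 -m pendant '0 .85 -.15 0 0 0;0 .86 -.12 0 0 0;0 .86 -.08 0 0 0;0 .4 -.02 0 0 0;0 0 0 0 0 0'
python3 -m pendant '0 0 0 0 0 0;0 0 0 0 0 0;0 0 0 0 0 0;0 0 0 0 0 0;0 0 0 0 0 0'
python3 -c "
from h import *
s=arm.get_state();print(s['q'].round(2),s['position'],s['wrist_force'].round(1))
p,d,i=cam('side');cv2.imwrite('pics/s8.png',cv2.resize(p[60:280,170:400],None,fx=2.6,fy=2.6))"
```

```text
time_s: 15.92
position: [0.6555, 0.1309, 0.2962]
orientation: [-0.0, 0.685, 0.729, 0.001]
wrist_force: [-2.3, 3.8, 2.3]
finger_gap: 0.0117
grasp_force: 26.2
time_s: 16.33
position: [0.6858, 0.1329, 0.2997]
orientation: [-0.0, 0.685, 0.728, 0.002]
wrist_force: [-0.8, 5.0, 4.7]
finger_gap: 0.0123
grasp_force: 26.8
time_s: 16.75
position: [0.6848, 0.1328, 0.2997]
orientation: [-0.0, 0.685, 0.729, 0.001]
wrist_force: [-0.5, 5.6, 3.5]
finger_gap: 0.012
grasp_force: 26.8
[-0.02  0.53 -0.4   1.28  0.2   1.37 -0.34] [0.68480015 0.13282194 0.29968522] [-0.5  5.6  3.5]
```

View pics/s8.png

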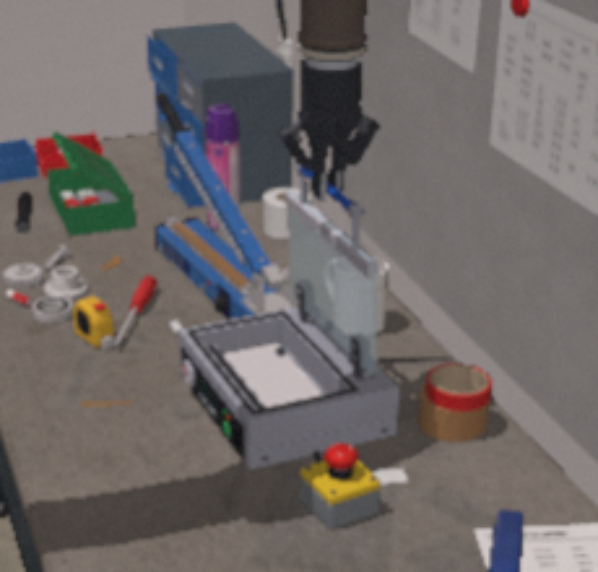

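The side crop shows the lid nearly upright, the bar in the grip at (330,190), the stop up at (341,458) and the bystanders in place. I move the last 1.35 cm slowly.

```bash
python3 -m pendant '0 .4 -.03 0 0 0;0 .4 -.02 0 0 0;0 .3 0 0 0 0;0 .15 0 0 0 0;0 .1 0 0 0 0'
python3 -m pendant '0 0 0 0 0 0;0 0 0 0 0 0;0 0 0 0 0 0;0 0 0 0 0 0;0 0 0 0 0 0'
cat > l.py <<'E'
from h import *
s=arm.get_state();print(s['position'],s['wrist_force'].round(1))
for n in("side","top"):
    p,d,i=cam(n); P=pts(i,d); yaw=.063; o=np.array([.6985,.133]); e=np.array([np.cos(yaw),np.sin(yaw)]); f=np.array([-e[1],e[0]])
    a=(P[...,:2]-o)@e; b=(P[...,:2]-o)@f; z=P[...,2]
    H,S,V=cv2.split(cv2.cvtColor(p,cv2.COLOR_BGR2HSV))
    m=(d>0)&(abs(a)<.04)&(abs(b)<.1)&(z>.12)&(z<.25)
    A=np.c_[z[m],b[m],np.ones(m.sum())]; y=a[m]; w=np.ones(len(y),bool)
    if m.sum()>50:
        for _ in range(8):
            c=np.linalg.lstsq(A[w],y[w],rcond=None)[0]; r=y-A@c; w=abs(r)<max(.004,2*np.median(abs(r[w])))
        print(n,m.sum(),w.sum(),"slope da/dz",c[0].round(4),"yaw resid",c[1].round(4),"a at z=.092",(c[0]*.092+c[2]).round(4))
    m=(H>95)&(H<130)&(S>110)&(V>50)&(abs(a)<.05)&(abs(b)<.1)&(z>.28)&(z<.35)
    if m.sum()>10: print(n,"bar n",m.sum(),"a",np.median(a[m]).round(4),"b",b[m].min().round(3),b[m].max().round(3),"z",np.percentile(z[m],90).round(4))
E
python3 l.py
```

```text
time_s: 17.22
position: [0.6981, 0.1337, 0.2998]
orientation: [-0.0, 0.685, 0.729, 0.001]
wrist_force: [-0.9, 6.0, 3.6]
finger_gap: 0.0115
grasp_force: 26.8
time_s: 17.63
position: [0.698, 0.1337, 0.2998]
orientation: [-0.0, 0.685, 0.729, 0.001]
wrist_force: [-1.1, 5.9, 3.0]
finger_gap: 0.0116
grasp_force: 26.8
[0.69803307 0.13370206 0.29983438] [-1.1  5.9  3. ]
side 897 882 slope da/dz -0.0051 yaw resid -0.0083 a at z=.092 -0.0069
side bar n 43 a -0.0044 b -0.064 0.062 z 0.3376
top 353 353 slope da/dz 0.0001 yaw resid -0.0151 a at z=.092 -0.0049
```

The lid's fitted plane is vertical to within 0.3°. One small trim, a settle, and a final check of the stop and the speeds.

```bash
python3 -m pendant '0 .05 0 0 0 0;0 0 0 0 0 0;0 0 0 0 0 0;0 0 0 0 0 0;0 0 0 0 0 0'
python3 -m pendant '0 0 0 0 0 0;0 0 0 0 0 0;0 0 0 0 0 0;0 0 0 0 0 0;0 0 0 0 0 0'
python3 l.py; python3 -c "
from m import *
print(abs(arm.get_state()['joint_velocities']).max()); head('side','s9')"
```

```text
time_s: 18.15
position: [0.6985, 0.1338, 0.2998]
orientation: [-0.0, 0.685, 0.729, 0.001]
wrist_force: [-1.9, 5.8, 2.4]
finger_gap: 0.0118
grasp_force: 26.8
time_s: 18.57
position: [0.6985, 0.1338, 0.2999]
orientation: [-0.0, 0.685, 0.729, 0.001]
wrist_force: [-0.6, 5.5, 2.4]
finger_gap: 0.0117
grasp_force: 26.8
[0.69848124 0.13375304 0.29986449] [-0.6  5.5  2.4]
side 895 882 slope da/dz -0.0061 yaw resid -0.0065 a at z=.092 -0.0067
side bar n 42 a -0.0048 b -0.065 0.067 z 0.3324
top 351 350 slope da/dz 0.0024 yaw resid -0.0128 a at z=.092 -0.005
0.0005917540743387104
side n 101
depth top z pct [0.0833 0.0876 0.0889 0.0905]
circle [ 0.6091 -0.1168] 0.0262 bbox 294 307 231 240
[0.6985 0.1337 0.2998] [-4.000e-04  6.849e-01  7.286e-01  1.000e-03] [-0.02  0.56 -0.39  1.24  0.21  1.38 -0.34] [-1.4  5.1  3.1]
```

```bash
python3 -c "
from station import arm
print(arm.sign_off())"
```

```text
the job is handed in; nothing more can be done
None
```

The emergency stop was pushed until it latched, then twisted to release, and it is fully up again. The lid is upright over its hinge to within about 0.4° by the cameras and the arm is holding it still, so I've handed the job in and you can try the start key.

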